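# Close the orange nesting canister

### The arm

A 6-joint arm with a two-finger parallel gripper is mounted at the origin on the work surface. World frame = base frame: x ahead of the robot, y to its left, z up, the work surface at z = 0. Lengths are in mm, angles in rad, forces in N, time in s.
With the tool pointing down it reaches from about 350 to 975 mm from the base axis. Payload 7.1 kg.
Tool frame: the origin (TCP) lies midway between the tips of the shut fingers; the grasp point (between the pads) lies 19 mm behind it (ctrl.hold_point_z is the distance from the TCP to the grasp point, in mm); x points along the fingers, y is the direction in which the jaws open and shut, and the axes are right-handed (so a half turn about x gives the same grasp; the last joint's range is limited). The gripper opens to 88 mm and grips with 3 to 60 N. Pads are 20 mm wide; open, the fingers measure 115 mm over their backs; the gripper's body (75 mm by 178 mm) begins 61 mm behind the grasp point.
Start: joints at [1.319, 0.423, 1.63, -0, 1.089, -0.019], TCP at [144.158, 608.131, 222.675] pointing down, gripper open.
Joint ranges: [-3, 3], [-0.9, 2.11], [0.09, 2.58], [-1.31, 4.45], [0.11, 2.69], [-2.54, 2.54]. Speed limits (rad/s): [2.39, 2.39, 3.01, 3.14, 3.14, 3.14].

### API

Orientations are given as a rotation vector (axis times angle).
In Python, from workcell import ctrl, get_image, calibration gives the robot as it stands.
- The arm moves only by the tool move_arm, never from a script. Its argument "rows" is a list of rows, each a list of 5 numbers: the shift along the world's x, y, z in mm, then the turn about the world's z in rad, then the closure, from -1 (fully open) to 1 (shut). In form: [[tx, ty, tz, roll, jaw], ...]. A call has 1 to 12 rows; each row is the pose to reach, as a shift and turn from the pose measured when the call began; what a row does not reach only later rows make up. A row lasts 1/8 s, in which the tool goes at most 62.5 mm and 10.7 degrees, less where a joint would pass 70% of its speed; a pose out of reach is approached as far as the arm can. A call with a gripper value outside its range is refused whole. The fingers move at their own pace and stop on an object; the grip force is fixed at half the most. Time passes only in rows, so rows that repeat a pose let the fingers close. It gives the time, the measured TCP pose, the force and the opening at its end, in the units of the state.
- ctrl.get_obs(): the state, without advancing time (a new reading comes with each control period).
- get_image(name): name is "scene" or "side" or "wrist"; returns the picture (384x512x3 uint8, blue, green, red); there is no depth.
- calibration(name): a dict with "fx", "fy", "cx", "cy" (pixels), "view" (4x4, takes a point from world to camera coordinates); the wrist camera has in their place "T_tool_cam" (4x4, takes a point from camera to tool coordinates, whose origin is the TCP and whose axes are the tool frame's). Camera axes: x right, y up, looking along -z (the intrinsics and any distortion apply to the point x, -y, -z); pixel columns grow to the right and rows downward; lengths in mm; the calibration is good to about 2 mm. A picture is of the moment at which its call begins: read the wrist's pose just before it. calibration takes no time and is no camera call.
- ctrl.close_job(): hands the job in, once; it reports no verdict.
The state is a dict: "t": time; "qpos": joint angles; "qvel": joint speeds; "joint_torque": joint torques, N m; "ee_pos": TCP position; "orientation": TCP orientation; "ft_force": force on the tool from outside, world axes, zero at the start; "moment": the same for the moment, N m; "width": finger opening in mm.
Only numpy, scipy, OpenCV 4.12 (cv2) and the standard library are available. Lean on these libraries where they do the work, as an engineer would, in place of code of your own. Each camera call takes 0.05 s, during which the arm holds its last target.

### The job

On the sample-sorting table, close the orange canister: fit the orange lid down over the small brass canister that already stands in the orange lower shell, with the lid's grip bar roughly crosswise to the white marks on the foot, then twist the lid clockwise (seen from above) until its bar is in line with the two white marks. Leave the lid fully home and the brass canister standing upright inside, and leave the blue lid where it is.

Things in the scene. Friction and masses are not known exactly. Their poses are not given: they have to be found in the camera images.
- base: Orange cup, 64 mm wide (55 at its rim, 50 mm up), on a dark steel foot (140 mm across, 22 mm thick) fixed down. Origin: centre of the foot's underside; z up. At +x and -x: a lug on the cup (out to 44 mm from the axis, 39 to 49 mm up, 22 degrees each side) and a white mark on the foot (59 to 68 mm out). A stop under each lug ends a clockwise turn 10 degrees past line-up and bars the other side.
- lid_orange: Orange lid, hollow, mouth down: 114 mm across, 65 mm tall, 60 mm free inside, 4 mm wall, 0.22 kg. Origin: centre of its lower rim; z up. On top a grip bar along x, 64 mm long, 16 mm wide, 65 to 95 mm up: pinch across y. Two inner pins at +x and -x, 10 mm thick, 9 mm up, reach in to 37 mm from the axis. Home, its origin is 22 mm above the table, 5 mm sideways play; it turns easily.
- inner: Closed brass canister, 40 mm across, 50 mm tall, 80 g, loose in the orange cup, 4 mm free (floor 24 mm above the table). Origin: centre of its underside; z up. How the lid goes on: its pins pass the cup's lugs when its bar stands 40 to 140 (best 60 to 90) degrees counter-clockwise, from above, of the line of the marks; the clockwise turn to line-up (either way round) takes them under the lugs.
- lid_blue: A blue lid of just the same shape and size as the orange one, belonging to another canister. Leave it. Origin: centre of its lower rim; z up.
Mind the look-alikes: they are no part of the job. Several things have the shape of the inner; the one meant has the colours described above.

How it is judged:
By the outcome, as a careful person would: the job done as asked, in the order asked, and still so for the second after the job is handed in, with the robot touching nothing.
It also fails if it takes over 38 s, if anything falls off the work surface, if the arm or the gripper's body presses on something with over 40 N, if the wrist force passes 120 N, or if a joint passes its speed limit or range.

## Working session

There is one attempt and no reset: what is moved stays moved. The work goes in short steps, Python scripts to look and compute and a tool call to move; the robot and the scene stay as the last step left them, time stands still between calls to the robot, and variables do not carry over. Pictures are saved under pics/ and viewed, and the job is handed in when it is done.

Besides the shell and the picture viewer there is one more tool, called after "Call:" as name(argument=value, ...), one argument or row to a line, values as JSON. move_arm: Moves the arm, as the interface text tells. Its arguments: {"type":"object","properties":{"rows":{"type":"array"}},"required":["rows"]}

```bash
mkdir -p pics; python3 - <<'E'
from workcell import ctrl,get_image,calibration
import cv2,numpy as np
for n in["scene","side","wrist"]:
    cv2.imwrite(f"pics/{n}0.png",get_image(n)); print(n,{k:np.round(v,3).tolist() for k,v in calibration(n).items()})
o=ctrl.get_obs();print({k:np.round(v,3).tolist() for k,v in o.items()},ctrl.hold_point_z)
E
```

```text
scene {'fx': 440.618, 'fy': 440.618, 'cx': 251.476, 'cy': 201.527, 'view': [[0.883, 0.47, 0.01, -447.226], [-0.296, 0.538, 0.789, 106.393], [0.366, -0.699, 0.614, -1286.396], [0.0, 0.0, 0.0, 1.0]]}
side {'fx': 441.09, 'fy': 441.09, 'cx': 250.652, 'cy': 200.791, 'view': [[0.886, -0.464, 0.013, -429.931], [0.277, 0.552, 0.787, -164.004], [-0.372, -0.693, 0.617, -981.124], [0.0, 0.0, 0.0, 1.0]]}
wrist {'fx': 339.223, 'fy': 339.223, 'cx': 256.131, 'cy': 195.573, 'T_tool_cam': [[0.0, 0.301, -0.954, -161.339], [1.0, -0.0, 0.0, 0.029], [-0.0, -0.954, -0.301, -82.384], [0.0, 0.0, 0.0, 1.0]]}
{'t': 0.15, 'qpos': [1.319, 0.424, 1.63, -0.0, 1.089, -0.019], 'qvel': [-0.001, -0.004, -0.004, 0.001, 0.001, -0.001], 'joint_torque': [0.0, -54.498, -27.392, 0.064, 0.02, -0.0], 'ee_pos': [144.065, 607.742, 222.08], 'orientation': [0.182, 1.563, -0.184], 'ft_force': [0.126, 0.752, -0.848], 'moment': [-0.001, 0.013, -0.022], 'width': 87.816} 18.700000000000003
```

View pics/scene0.png

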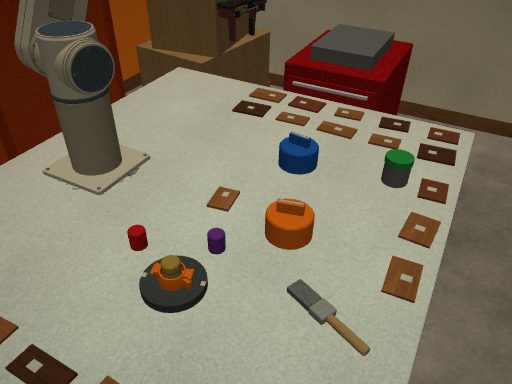

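View pics/side0.png

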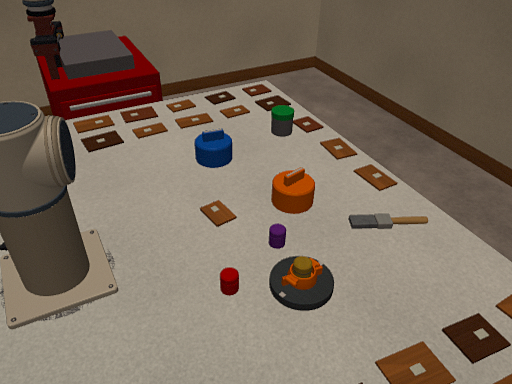

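View pics/wrist0.png

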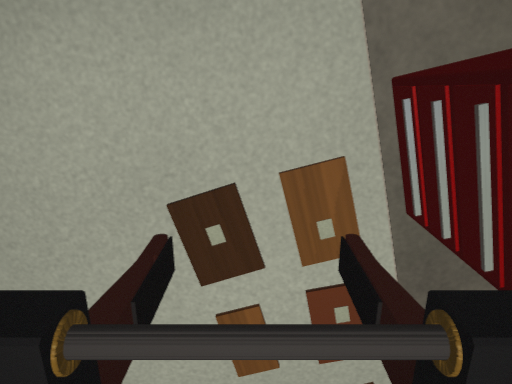

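```bash
python3 - <<'E'
import cv2,numpy as np
a=cv2.imread("pics/scene0.png");b=cv2.imread("pics/side0.png")
c=lambda i,x,y:cv2.resize(i[y:y+75,x:x+100],None,fx=4,fy=4,interpolation=cv2.INTER_CUBIC)
cv2.imwrite("pics/crop0.png",np.vstack([np.hstack([c(a,125,240),c(a,240,185)]),np.hstack([c(b,252,240),c(b,243,155)])]))
E
```

```text
(no output)
```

View pics/crop0.png

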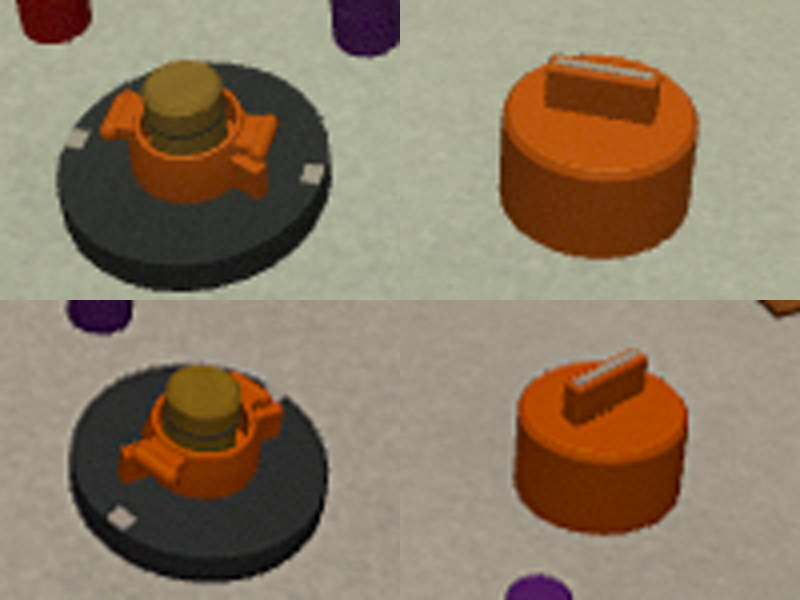

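```bash
cat > h.py <<'E'
import cv2,numpy as np
from workcell import ctrl,get_image,calibration
def ray(c,uv,V=None):
    V=np.array(c["view"]) if V is None else V
    R,t=V[:3,:3],V[:3,3]
    d=R.T@np.array([(uv[0]-c["cx"])/c["fx"],-(uv[1]-c["cy"])/c["fy"],-1.])
    return -R.T@t,d/np.linalg.norm(d)
def onz(c,uv,z,V=None):
    o,d=ray(c,uv,V); return o+d*(z-o[2])/d[2]
def tri(r1,r2):
    A=np.array([r1[1],-r2[1]]).T; s=np.linalg.lstsq(A,r2[0]-r1[0],rcond=None)[0]
    p,q=r1[0]+s[0]*r1[1],r2[0]+s[1]*r2[1]; return (p+q)/2,np.linalg.norm(p-q)
def blobs(m,amin=8):
    n,l,s,ce=cv2.connectedComponentsWithStats(m.astype(np.uint8)*255)
    return [(s[i].tolist(),ce[i],l==i) for i in range(1,n) if s[i][4]>=amin]
def wristV(c,o):
    from scipy.spatial.transform import Rotation as Ro
    T=np.eye(4);T[:3,:3]=Ro.from_rotvec(o["orientation"]).as_matrix();T[:3,3]=o["ee_pos"]
    return np.linalg.inv(T@np.array(c["T_tool_cam"]))
E
python3 - <<'E'
from h import *
for n in["scene","side"]:
    im=cv2.imread(f"pics/{n}0.png");c=calibration(n);hsv=cv2.cvtColor(im,cv2.COLOR_BGR2HSV)
    H,S,V=cv2.split(hsv)
    org=(H>4)&(H<17)&(S>190)&(V>50)
    box=(slice(155,310),slice(125,340))
    M=np.zeros_like(org);M[box]=org[box]
    for s,ce,l in blobs(M,100):print(n,"org",s,ce.round(1))
    # white marks inside hull of dark foot
    d=(V<75)&(S<110);D=np.zeros_like(d);D[240:312,135:340]=d[240:312,135:340]
    bs=max(blobs(D),key=lambda b:b[0][4]);print(n,"foot",bs[0])
    for nm,src,z in(("foot",bs[2],22),):
        pts=cv2.findNonZero(src.astype(np.uint8));h=cv2.convexHull(pts);hm=np.zeros(H.shape,np.uint8);cv2.fillConvexPoly(hm,h,1)
        W=(hm>0)&(V>120)&(S<70)
        for s,ce,l in blobs(W,4):print("  mark",s,ce.round(1),onz(c,ce,22).round(1))
    ob=[b for b in blobs(M,1000)]
    for s,ce,l in ob:
        pts=cv2.findNonZero(l.astype(np.uint8));h=cv2.convexHull(pts);hm=np.zeros(H.shape,np.uint8);cv2.fillConvexPoly(hm,h,1)
        W=(hm>0)&(S<150)&(V>110)
        for s2,ce2,l2 in blobs(W,8):
            r=cv2.minAreaRect(cv2.findNonZero(l2.astype(np.uint8)));b=cv2.boxPoints(r)
            e=sorted([(np.linalg.norm(b[i]-b[(i+1)%4]),(b[i]+b[(i+1)%4])/2) for i in range(4)],key=lambda t:t[0])[:2]
            P=[onz(c,x[1],95) for x in e];print("  stripe",s2,ce2.round(1),onz(c,ce2,95).round(1),P[0].round(1),P[1].round(1),np.degrees(np.arctan2(*(P[1]-P[0])[1::-1])).round(1))
    # lid base: lowest/side extents
E
```

```text
scene org [265, 199, 49, 50, 2018] [288.8 224.1]
scene org [150, 262, 45, 29, 638] [173.4 278. ]
scene foot [140, 256, 68, 56, 1928]
  mark [142, 272, 5, 5, 19] [143.8 274.2] [ 405.6 -289.7   22. ]
  mark [200, 281, 6, 5, 23] [202.8 282.8] [ 526.7 -250.8   22. ]
  stripe [279, 199, 24, 6, 46] [290.3 201.5] [607.6  -3.4  95. ] [581.5  -8.8  95. ] [634.4   1.8  95. ] 11.4
side org [272, 169, 43, 45, 1522] [292.8 191.6]
side org [201, 201, 35, 25, 405] [217.9 213.2]
side org [281, 258, 42, 32, 567] [302.6 276.9]
side foot [270, 257, 64, 53, 1769]
  mark [279, 292, 7, 5, 20] [281.9 294. ] [ 406.5 -290.    22. ]
  stripe [287, 169, 14, 8, 29] [293.2 172.1] [604.6  -7.   95. ] [ 6.29e+02 -2.00e-01  9.50e+01] [582.2 -10.7  95. ] -167.4
```

Look-alikes (scene image): orange lid (290,222) versus blue lid (298,153). Brass inner in the orange cup (172,268) versus red (138,238), purple (216,241) and green/grey (398,168). The crop confirms the orange lid and the brass canister upright in the cup. Mark spacing is 127.2 mm (expected 127), so the base is at (466,-270) with its line at 17.8°. The lid is near (606,-5) with its bar at about 12°.

```bash
python3 - <<'E'
from h import *
from scipy.spatial.transform import Rotation as Ro
o=ctrl.get_obs();R=Ro.from_rotvec(o["orientation"]).as_matrix();print(R.round(3))
s,d=calibration("scene"),calibration("side")
print(tri(ray(s,(290.3,201.5)),ray(d,(293.2,172.1))))
print(tri(ray(s,(143.8,274.2)),ray(d,(281.9,294))))
# lid widest extents at mid height check
for c,l,r,v in((s,265,314,222),(d,272,315,192)):
  print(onz(c,((l+r)/2,v),35).round(1))
# brass top centre
print(onz(s,(171,262),74).round(1),onz(d,(303,263),74).round(1))
E
```

```text
[[-0.     0.231  0.973]
 [-0.001  0.973 -0.231]
 [-1.    -0.001 -0.   ]]
(array([607.08045595,  -2.77153944,  92.99305922]), np.float64(2.504626942727612))
(array([ 406.18872741, -290.4656045 ,   22.93604112]), np.float64(0.17647071581779086))
[609.9  -3.8  35. ]
[606.  -14.6  35. ]
[ 469.2 -272.6   74. ] [ 463.  -275.2   74. ]
```

Call:
move_arm(
  rows=[
    [230,-306,-10,0.22,-1],
    [462,-613,-20,0.443,-1],
    [462,-613,-20,0.443,-1],
    [462,-613,-20,0.443,-1],
    [462,-613,-20,0.443,-1],
    [462,-613,-20,0.443,-1],
    [462,-613,-20,0.443,-1],
    [462,-613,-20,0.443,-1],
    [462,-613,-20,0.443,-1],
    [462,-613,-20,0.443,-1],
    [462,-613,-20,0.443,-1],
    [462,-613,-20,0.443,-1],
  ],
)

```text
t: 1.65
ee_pos: [595.2, 8.4, 202.4]
orientation: [-0.166, 1.565, 0.164]
ft_force: [1.5, 0.7, -0.9]
width: 87.6
```

Call:
move_arm(
  rows=[
    [11,-13,0,0,-1],
    [11,-13,0,0,-1],
    [11,-13,0,0,-1],
  ],
)

```text
t: 2.02
ee_pos: [605.1, -3.3, 202.1]
orientation: [-0.166, 1.566, 0.165]
ft_force: [-0.5, -0.7, 0.0]
width: 87.9
```

```bash
python3 - <<'E'
from h import *
from scipy.spatial.transform import Rotation as Ro
o=ctrl.get_obs();c=calibration("wrist");V=wristV(c,o);im=get_image("wrist");cv2.imwrite("pics/w1.png",im)
print(o["ee_pos"],Ro.from_rotvec(o["orientation"]).as_matrix()[:,1].round(3))
np.savez("w1.npz",V=V)
E
```

```text
[605.07684955  -3.30107225 202.14526802] [-0.209  0.978 -0.   ]
```

View pics/w1.png

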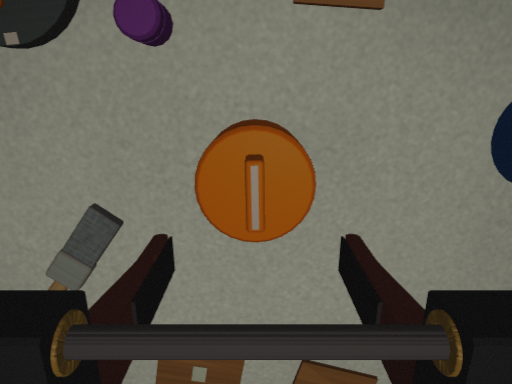

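```bash
python3 - <<'E'
from h import *
im=cv2.imread("pics/w1.png");c=calibration("wrist");V=np.load("w1.npz")["V"]
H,S,v=cv2.split(cv2.cvtColor(im,cv2.COLOR_BGR2HSV))
M=np.zeros(H.shape,bool);M[150:240,240:272]=True
W=M&(S<120)&(v>100)
s,ce,l=max(blobs(W),key=lambda b:b[0][4]);p=cv2.findNonZero(l.astype(np.uint8));f=cv2.fitLine(p,2,0,.01,.01).ravel()
print(s,ce,f)
y0,y1=s[1],s[1]+s[3];q=lambda y:(f[2]+.5+f[0]/f[1]*(y-f[3]),y)
A,B=onz(c,q(y0),95,V),onz(c,q(y1),95,V);print(A,B,(A+B)/2,np.degrees(np.arctan2(A[1]-B[1],A[0]-B[0])),np.linalg.norm(A-B))
# lid disc
L=(H>4)&(H<17)&(S>150)&(v>140)
s,ce,l=max(blobs(L),key=lambda b:b[0][4]);h=cv2.convexHull(cv2.findNonZero(l.astype(np.uint8)))
P=np.array([onz(c,x,65,V)[:2] for x in h[:,0]]);print(s,cv2.minEnclosingCircle(P.astype(np.float32)))
E
```

```text
[251, 166, 8, 64, 462] [254.54329004 197.2987013 ] [2.2305740e-02 9.9975121e-01 2.5454329e+02 1.9729871e+02]
[583.02085721  -9.84929889  95.        ] [637.50935726   2.99780988  95.        ] [610.26510723  -3.42574451  95.        ] -166.73329338120382 55.98254050675046
[198, 130, 114, 110, 8109] ((608.7957153320312, -3.8374006748199463), 52.25342559814453)
```

Call:
move_arm(
  rows=[
    [4,0,-60,0.02,-1],
    [4,0,-100,0.02,-1],
    [4,0,-122,0.02,-1],
    [4,0,-134,0.02,-1],
    [4,0,-134,0.02,-1],
    [4,0,-134,0.02,1],
    [4,0,-134,0.02,1],
    [4,0,-134,0.02,1],
    [4,0,-134,0.02,1],
    [4,0,-134,0.02,1],
    [4,0,-134,0.02,1],
    [4,0,-134,0.02,1],
  ],
)

```text
t: 3.58
ee_pos: [609.1, -3.1, 68.3]
orientation: [-0.182, 1.564, 0.181]
ft_force: [0.1, 0.7, -0.2]
width: 21.0
```

Call:
move_arm(
  rows=[
    [0,0,0,0,1],
    [0,0,0,0,1],
    [0,0,5,0,1],
    [0,0,25,0,1],
    [0,0,60,0,1],
    [0,0,100,0,1],
    [0,0,110,0,1],
    [0,0,110,0,1],
  ],
)

```text
t: 4.58
ee_pos: [609.3, -3.1, 178.9]
orientation: [-0.182, 1.563, 0.181]
ft_force: [-0.5, 0.4, -2.8]
width: 15.7
```

```bash
python3 - <<'E'
from h import *
a=get_image("scene");b=get_image("side")
cv2.imwrite("pics/lift.png",np.hstack([a[80:340,100:450],b[80:340,150:500]]))
E
```

```text
(no output)
```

View pics/lift.png

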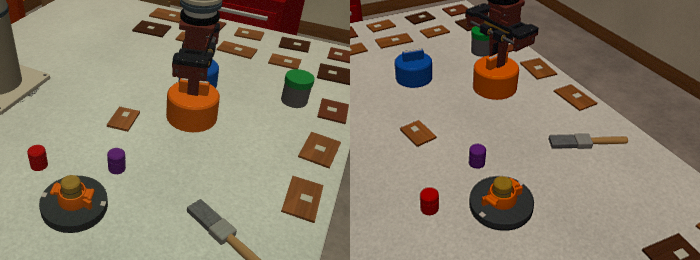

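Call:
move_arm(
  rows=[
    [-5,-60,8,-0.18,1],
    [-10,-120,8,-0.36,1],
    [-15,-170,8,-0.54,1],
    [-20,-220,8,-0.72,1],
    [-23,-260,8,-0.9,1],
    [-25,-300,8,-1.08,1],
    [-27,-330,8,-1.26,1],
    [-29,-357,8,-1.44,1],
    [-29,-357,8,-1.62,1],
    [-29,-357,8,-1.754,1],
    [-29,-357,8,-1.754,1],
    [-29,-357,8,-1.754,1],
  ],
)

```text
t: 6.18
ee_pos: [578.7, -359.7, 183.9]
orientation: [1.174, 1.237, -1.171]
ft_force: [-0.3, 0.2, -1.4]
width: 15.5
```

```bash
python3 - <<'E'
from h import *
from scipy.spatial.transform import Rotation as Ro
o=ctrl.get_obs();c=calibration("wrist");V=wristV(c,o);im=get_image("wrist");cv2.imwrite("pics/w2.png",im)
y=Ro.from_rotvec(o["orientation"]).as_matrix()[:,1];print(o["ee_pos"],np.degrees(np.arctan2(y[1],y[0])),o["qpos"],np.abs(o["qvel"]).max())
np.savez("w2.npz",V=V)
E
```

```text
[ 578.72978867 -359.7120259   183.85848309] 2.9207317545646987 [-0.5747711   0.54789983  1.52055073  0.00297079  1.07673522 -0.62715804] 0.009772018151127253
```

View pics/w2.png

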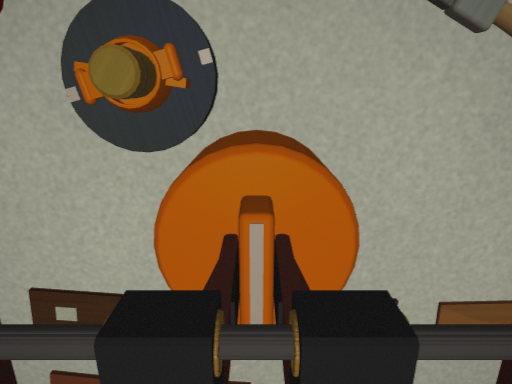

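```bash
python3 - <<'E'
from h import *
im=cv2.imread("pics/w2.png");c=calibration("wrist");V=np.load("w2.npz")["V"]
H,S,v=cv2.split(cv2.cvtColor(im,cv2.COLOR_BGR2HSV))
def sub(b,x0,x1,y0,y1):
    m=np.zeros_like(b);m[y0:y1,x0:x1]=b[y0:y1,x0:x1];return m
W=(S<60)&(v>110)
P=[]
for bx in((65,80,86,104),(197,214,47,66)):
    s,ce,l=max(blobs(sub((v>110)&(S<90),*bx)),key=lambda b:b[0][4]);print(s,ce);P.append(onz(c,ce,22,V))
print(P,(P[0]+P[1])/2,np.linalg.norm(P[1]-P[0]),np.degrees(np.arctan2(P[1][1]-P[0][1],P[1][0]-P[0][0])))
s,ce,l=max(blobs(sub((v>100)&(S<90),246,268,215,330)),key=lambda b:b[0][4]);p=cv2.findNonZero(l.astype(np.uint8));f=cv2.fitLine(p,2,0,.01,.01).ravel();print(s,f)
q=lambda y:(f[2]+.5+f[0]/f[1]*(y-f[3]),y)
zt=183.9+27
A,B=onz(c,q(s[1]),zt,V),onz(c,q(s[1]+s[3]),zt,V);print(A,B,np.degrees(np.arctan2(A[1]-B[1],A[0]-B[0])),np.linalg.norm(A-B))
L=sub((H>4)&(H<17)&(S>150)&(v>175),150,365,130,292)
s,ce,l=max(blobs(L),key=lambda b:b[0][4]);h=cv2.convexHull(cv2.findNonZero(l.astype(np.uint8)))
h=np.array([x for x in h[:,0] if x[1]<285]);Q=np.array([onz(c,x,zt-30,V)[:2] for x in h])
a=np.c_[2*Q,np.ones(len(Q))];s=np.linalg.lstsq(a,(Q**2).sum(1),rcond=None)[0];print("lid c",s[:2],np.sqrt(s[2]+s[:2]@s[:2]))
E
```

```text
[65, 87, 15, 17, 192] [70.90625    94.99479167]
[198, 48, 15, 17, 171] [204.87134503  56.04678363]
[array([ 405.85466991, -290.59011483,   22.        ]), array([ 528.14950965, -251.18309879,   22.        ])] [ 467.00208978 -270.88660681   22.        ] 128.48712285780323 17.86047649167727
[250, 223, 14, 101, 1285] [5.6516388e-03 9.9998403e-01 2.5615097e+02 2.7210818e+02]
[ 578.19951544 -331.55890516  210.9       ] [ 581.10244194 -382.6214189   210.9       ] 93.25378805763704 51.144963499102126Traceback (most recent call last):
  File "<stdin>", line 16, in <module>
ValueError: max() iterable argument is empty
```

Call:
move_arm(
  rows=[
    [-40,30,0,0,1],
    [-80,62,0,0,1],
    [-112,89,0,0,1],
    [-112,89,0,0,1],
    [-112,89,0,0,1],
    [-112,89,0,0,1],
  ],
)

```text
t: 6.98
ee_pos: [468.1, -271.6, 184.4]
orientation: [1.174, 1.235, -1.17]
ft_force: [0.0, 0.3, -2.3]
width: 15.9
```

```bash
python3 - <<'E'
from h import *
a=get_image("scene");b=get_image("side")
f=lambda i:cv2.resize(i,None,fx=2,fy=2)
cv2.imwrite("pics/over.png",np.hstack([f(a[140:340,75:275]),f(b[120:320,200:400])]))
E
```

```text
(no output)
```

View pics/over.png

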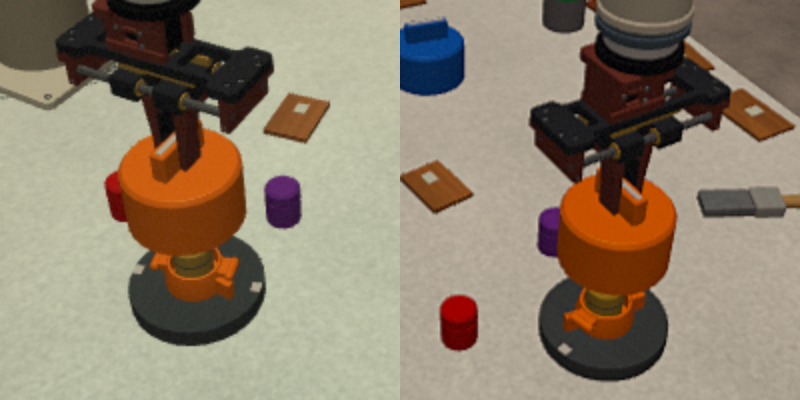

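The lid is level and centred over the cup with its bar crosswise, and the brass canister is upright. Lowering.

Call:
move_arm(
  rows=[
    [-1,0.5,-20,0,1],
    [-1,0.5,-40,0,1],
    [-1,0.5,-55,0,1],
    [-1,0.5,-65,0,1],
    [-1,0.5,-72,0,1],
    [-1,0.5,-78,0,1],
    [-1,0.5,-78,0,1],
  ],
)

```text
t: 7.95
ee_pos: [466.6, -270.8, 105.9]
orientation: [1.174, 1.236, -1.171]
ft_force: [0.5, -0.3, -3.2]
width: 15.8
```

Call:
move_arm(
  rows=[
    [0,0,-4,0,1],
    [0,0,-8,0,1],
    [0,0,-11,0,1],
    [0,0,-14,0,1],
    [0,0,-15,0,1],
    [0,0,-15,0,1],
  ],
)

```text
t: 8.7
ee_pos: [466.5, -270.8, 90.8]
orientation: [1.174, 1.236, -1.171]
ft_force: [0.7, -0.1, -2.6]
width: 16.0
```

Call:
move_arm(
  rows=[
    [0,0,-1,0,1],
    [0,0,-1.5,0,1],
    [0,0,-1.5,0,1],
  ],
)

```text
t: 9.07
ee_pos: [466.7, -270.7, 90.3]
orientation: [1.174, 1.236, -1.171]
ft_force: [-2.5, 2.4, 6.4]
width: 15.7
```

Call:
move_arm(
  rows=[
    [0,0,0.5,-0.12,1],
    [0,0,0.5,-0.25,1],
    [0,0,0.5,-0.38,1],
    [0,0,0.5,-0.51,1],
    [0,0,0.5,-0.64,1],
    [0,0,0.5,-0.77,1],
  ],
)

```text
t: 9.82
ee_pos: [466.7, -270.8, 90.8]
orientation: [1.723, 0.777, -1.717]
ft_force: [-0.0, 0.6, -2.2]
width: 15.7
```

```bash
python3 - <<'E'
from h import *
from scipy.spatial.transform import Rotation as Ro
o=ctrl.get_obs()
y=Ro.from_rotvec(o["orientation"]).as_matrix()[:,1];print(np.degrees(np.arctan2(y[1],y[0])),o["moment"],o["qpos"][5])
E
```

```text
-41.45645985189096 [-0.04317003  0.13856603 -0.0362813 ] 0.16947322195680772
```

Call:
move_arm(
  rows=[
    [0,0,0,-0.12,1],
    [0,0,0,-0.24,1],
    [0,0,0,-0.36,1],
    [0,0,0,-0.46,1],
    [0,0,0,-0.54,1],
    [0,0,0,-0.54,1],
    [0,0,0,-0.54,1],
  ],
)

```text
t: 10.7
ee_pos: [466.7, -270.8, 90.9]
orientation: [2.059, 0.321, -2.052]
ft_force: [-0.5, 0.1, -3.2]
width: 15.9
```

```bash
python3 - <<'E'
from h import *
from scipy.spatial.transform import Rotation as Ro
o=ctrl.get_obs();im=get_image("wrist");cv2.imwrite("pics/w3.png",im)
y=Ro.from_rotvec(o["orientation"]).as_matrix()[:,1];print(np.degrees(np.arctan2(y[1],y[0])),o["moment"],o["qpos"][5])
c=calibration("wrist");np.savez("w3.npz",V=wristV(c,o))
E
```

```text
-72.3111748507843 [-0.03148524  0.15455909  0.00409814] 0.7090089831920517
```

View pics/w3.png

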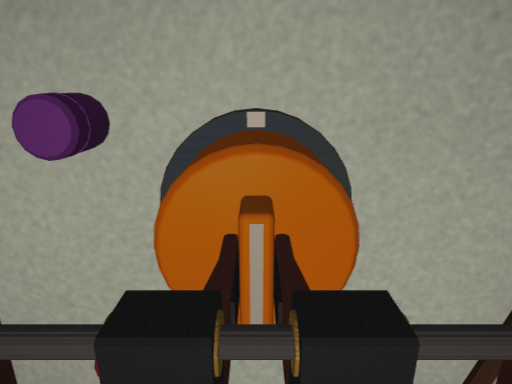

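The bar lines up with the mark at (256,119). Setting the lid down, releasing and rising.

Call:
move_arm(
  rows=[
    [0,0,-0.7,0,1],
    [0,0,-0.7,0,1],
    [0,0,-0.7,0,0.3],
    [0,0,-0.5,0,0],
    [0,0,0,0,0],
    [0,0,0,0,0],
    [0,0,20,0,0],
    [0,0,60,0,0],
    [0,0,110,0,0],
    [0,0,160,0,0],
    [0,0,160,0,0],
  ],
)

```text
t: 12.12
ee_pos: [468.9, -272.1, 255.0]
orientation: [2.064, 0.315, -2.043]
ft_force: [0.3, 0.7, -0.1]
width: 44.1
```

```bash
python3 - <<'E'
from h import *
o=ctrl.get_obs();im=get_image("wrist");cv2.imwrite("pics/w4.png",im)
c=calibration("wrist");np.savez("w4.npz",V=wristV(c,o))
a=get_image("scene");b=get_image("side")
cv2.imwrite("pics/s4.png",a);cv2.imwrite("pics/d4.png",b)
f=lambda i:cv2.resize(i,(400,400),interpolation=cv2.INTER_CUBIC)
cv2.imwrite("pics/end.png",np.hstack([f(a[220:320,125:225]),f(b[220:320,252:352])]))
E
```

```text
(no output)
```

View pics/w4.png

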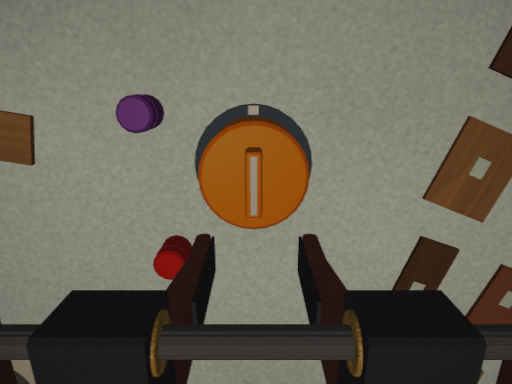

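View pics/end.png

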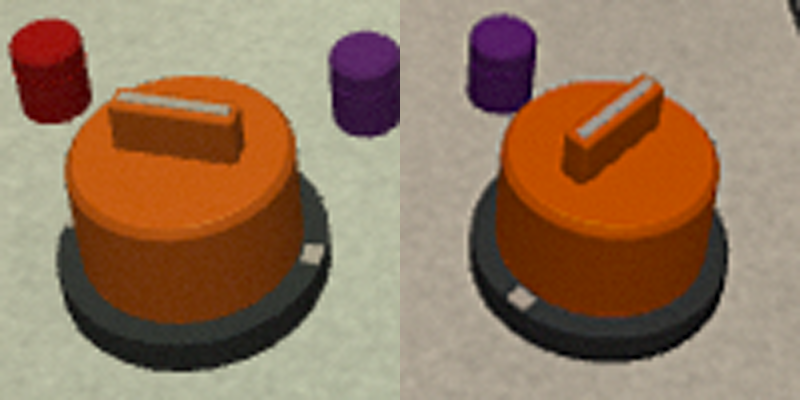

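```bash
python3 - <<'E'
from h import *
im=cv2.imread("pics/w4.png");c=calibration("wrist");V=np.load("w4.npz")["V"]
H,S,v=cv2.split(cv2.cvtColor(im,cv2.COLOR_BGR2HSV))
def sub(b,x0,x1,y0,y1):
    m=np.zeros_like(b);m[y0:y1,x0:x1]=b[y0:y1,x0:x1];return m
s,ce,l=max(blobs(sub((v>100)&(S<110),240,268,148,222)),key=lambda b:b[0][4]);f=cv2.fitLine(cv2.findNonZero(l.astype(np.uint8)),2,0,.01,.01).ravel()
q=lambda y:(f[2]+f[0]/f[1]*(y-f[3]),y)
A,B=onz(c,q(s[1]),117,V),onz(c,q(s[1]+s[3]),117,V);print("bar",(A+B)/2,np.degrees(np.arctan2(A[1]-B[1],A[0]-B[0])),np.linalg.norm(A-B))
s,ce,l=max(blobs(sub((v>110)&(S<90),244,262,102,118)),key=lambda b:b[0][4]);print("mark",onz(c,ce,22,V))
R=[]
for n,p,(x0,x1,y0,y1) in(("scene","s4",(150,188,241,252)),("side","d4",(293,320,236,258))):
    i=cv2.imread(f"pics/{p}.png");h,S,v=cv2.split(cv2.cvtColor(i,cv2.COLOR_BGR2HSV))
    s,ce,l=max(blobs(sub((S<150)&(v>110),x0,x1,y0,y1),4),key=lambda b:b[0][4]);print(n,s,ce);R.append(ray(calibration(n),ce))
print(tri(*R)); o=ctrl.get_obs();print(o["t"],o["width"])
E
```

```text
bar [ 467.4572299 -271.2099394  117.       ] 18.07059773346606 55.21781846958906
mark [ 528.02364348 -251.40440714   22.        ]
scene [150, 241, 33, 8, 95] [164.24210526 244.56842105]
side [293, 236, 27, 19, 195] [306.11282051 240.86666667]
(array([ 465.9408727 , -276.83526417,  130.46918347]), np.float64(10.399362920580652))
12.275 43.73512467815991
```

```bash
python3 - <<'E'
from h import *
print(tri(ray(calibration("scene"),(168.2,245.9)),ray(calibration("side"),(306.9,247))))
print(ctrl.close_job())
E
```

```text
(array([ 468.43100019, -273.73305046,  117.59758834]), np.float64(1.841038260121176))
the job is handed in; nothing more can be done
None
```

The orange canister is closed and the job is handed in, at about 12.3 s on the clock. I gripped the orange lid by its bar and lowered it over the cup with the bar about 75° counter-clockwise of the marks. It touched home at about 6 N. I then twisted it 75° clockwise, released it and backed away.

**Last checks:**
- **Alignment:** the bar is at 18.1° and the line of the marks at 17.9°. The lid centre is within about 1 mm of the base centre.
- **Fully home:** the top of the bar measures 117.6 mm up, against 117 mm expected.
- **Brass canister:** it was upright in the last pictures before the lid covered it, and the lid met no resistance until home. I could not see it after that.
- **Blue lid:** I never went near it, but I did not measure its position again at the end.
- **A check that disagreed:** my first final height measurement gave 130 mm with the two camera rays 10 mm apart, because the colour mask had picked up background. I redid it with stripe positions read by eye from the crop, which gave the 117.6 mm above with the rays 1.8 mm apart.

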